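# Slide the board under the marking tip, then out to the pointer, and hold it

## Robot

A 7-joint arm with a two-finger parallel gripper is mounted at the origin on the work surface. World frame = base frame: x ahead of the robot, y to its left, z up, the work surface at z = 0. Lengths are in m, angles in rad, forces in N, time in s.
With the tool pointing down it reaches from about 0.4 to 0.9 m from the base axis. Payload 5.6 kg.
Tool frame: the origin (TCP) lies on the centre line of the jaws, within the pads' length; the fingertips stand 14 mm ahead of it and the grasp point (between the pads) lies 5 mm behind it (robot.finger_overhang is the distance from the TCP to the fingertips, in m); z points along the fingers, y is the line along which they close (so a half turn about z gives the same grasp; the last joint's range is limited). The gripper opens to 92 mm and grips with 3 to 60 N. Pads are 20 mm wide; open, the fingers measure 128 mm over their backs; the gripper's body (75 mm by 189 mm) begins 69 mm behind the grasp point.
Start: joints at [-1.332, 0.468, -0.012, 1.603, 0.006, 1.071, -0.056], TCP at [0.181, 0.624, 0.229] pointing down, gripper open.
Joint ranges: [-2.53, 2.53], [-0.31, 2.02], [-1.57, 1.55], [0.28, 2.44], [-1.29, 4.43], [0.15, 1.84], [-2.92, 2.92]. Speed limits (rad/s): [2.57, 2.57, 3.14, 3.14, 3.14, 3.14, 3.14].

## Interface

Orientations are given as a unit quaternion [x, y, z, w].
In Python, from workcell import sense, vision, job, robot gives the robot as it stands.
- The arm moves only by the tool arm_command, never from a script. Its argument "steps" is a list of rows, each an object with "xyz": the shift along the tool's x, y, z each as a share of 0.03 m, from -1 to 1, a list of three; "turn": the turn about the tool's z as a share of 0.1 rad, from -1 to 1; "fingers": the opening, from 0 (shut) to 1 (fully open). In form: [{"xyz": [x, y, z], "turn": turn, "fingers": fingers}, ...]. A call has 1 to 10 rows; each row shifts and turns the commanded pose from where the row before left it, along the tool's axes as they then stand; what a row does not reach is not made up. A row lasts 1/8 s, in which the tool goes at most 62.5 mm and 10.7 degrees, less where a joint would pass 70% of its speed; a pose out of reach is approached as far as the arm can. A call with a number of a shift or a turn outside -1 to 1 is refused whole. A call with a gripper value outside its range is refused whole. The fingers move at their own pace and stop on an object; "force" is the grip in N (left out, the last holds). Time passes only in rows, so rows that do not move let the fingers close. It gives the time, the measured TCP pose, the force, the opening and the grip force at its end, in the units of the state.
- sense(): the state, without advancing time (a new reading comes with each control period).
- vision.read_camera(name): name is "scene" or "top" or "wrist"; returns a dict with "pixels" (384x512x3 uint8, red, green, blue), "fx", "fy", "cx", "cy" (pixels), "k1" (the pictures are not rectified: a ray, as slopes to the right and down, at radius r is drawn at 1 + k1 r^2 times it, then the intrinsics apply), "rvec" (rotation vector, rad) and "tvec" (3), from world to camera coordinates, as OpenCV has them. Camera axes: x right, y down, z forward; pixel columns grow to the right and rows downward; lengths in m; the calibration is good to about 2 mm. A picture is of the moment at which its call begins. There is no depth.
- job.job_done(): hands the job in; it is judged then, once.
The state is a dict: "clock": time; "q": joint angles; "dq": joint speeds; "tau": joint torques, N m; "position": TCP position; "tcp_rot": TCP orientation; "contact_force": force on the tool from outside, world axes, zero at the start; "ft_torque": the same for the moment, N m; "finger_gap": finger opening in m; "finger_force": force on a finger pad.
Only numpy, scipy, OpenCV 4.12 (cv2) and the standard library are available. Lean on these libraries where they do the work, as an engineer would, in place of code of your own. Each camera call takes 0.05 s, during which the arm holds its last target. There are 200 camera calls.

## Task

Slide the wooden mounting board outward, flat on its plywood riser, until the steel-ringed hole near its outer end is centred under the tip of the marking stand, and stop there for about a second. Then slide it on, straight with the riser, until its outer end is right below the thin pointer blade of the gauge, so far out that it would tip if let go. Finish while still holding it there with the gripper, level and still; never let it tip, and leave the other things on the table alone.

Things in the scene. Friction and masses are not known exactly. Their poses are not given: they have to be found in the camera images.
- support: Plywood riser block, fixed, 330 mm long, 160 wide, 60 high; the board slides on it. Origin: on the table, under the middle of its outer end face. Frame: x points outward (away from the riser, the way the board is to slide), y to the left of that, z up. The riser runs from x = 0 back to x = -330 mm.
- edge (a point): Middle of the top outer edge of the riser, 60 mm above the table. Axes as the riser's.
- grip (a point): Centre of the grey switch box fixed on the loose wooden board (320 x 90 x 18 mm, about 0.4 kg), to grasp it by. Box 50 mm along x, 46 mm across y, 48 mm tall; this point is 24 mm above the board's top; toggle 7 mm above the box. x: along the board to its outer end, 292 mm away; inner end 28 mm behind. Balance point about 120 mm along x.
- hole (a point): Centre of the steel-ringed hole (18 mm ring, 8 mm dark hole, a surface mark) on the board's top face, on its centre line, 45 mm from the outer end, 247 mm along x from the centre of the switch box. Turns with the board.
- end (a point): Middle of the top edge of the board's outer end (opposite the switch box), at the level of the board's top face. Turns with the board.
- tip (a point): Point of the marking stand's fixed downward steel cone, 90 mm above the table, 12 mm above the top of the board that passes below; 70 to 100 mm outside the riser's edge. Its column, 214 mm tall, stands 135 mm towards -y and 30 mm towards +x of the tip (riser axes); the head and arm above the tip reach 180 mm above the table. Axes as the riser's.
- pointer (a point): Free end of the gauge's thin level pointer blade (5 mm wide, 4 mm thick), which reaches from a fixed post at the -y side over the board's path, underside 89 mm above the table, 11 mm above the board's top. The board's outer end belongs right below the blade's centre line: same x in the riser's frame; y is free. Axes as the riser's.
- tape: Bystander: loose black ring of tape, 68 mm across, 19 mm high, lying flat. Origin at the centre of its underside.
- driver: Bystander: loose screwdriver lying on the table beside the riser. Axis x along it.
- device_box: Bystander: open blue plastic device box, 60 x 100 x 50 mm high, behind the inner end of the riser. Origin at the centre of its underside.
- jar: Bystander: small jar, 60 mm across, 75 mm high, beside the riser. Origin at the centre of its underside.
- spanner: Bystander: loose spanner lying on the table. Axis x along it.
- switch: Bystander: grey push-button box 45 x 70 x 40 mm high with a black button. Origin at the centre of its underside.
- coupling: Bystander: steel conduit coupling standing on end, 40 mm across, 50 mm high. Origin at the centre of its underside.

How it is judged:
By the outcome, as a careful person would: the job done as asked, in the order asked, and still so for the second after the job is handed in, while the arm keeps its last pose, push and grip.
It also fails if it takes over 45 s, if anything falls off the work surface, if the arm or the gripper's body presses on something with over 40 N, if the wrist force passes 120 N, or if a joint passes its speed limit or range.

## Working session

There is one attempt and no reset: what is moved stays moved. The work goes in short steps, Python scripts to look and compute and a tool call to move; the robot and the scene stay as the last step left them, time stands still between calls to the robot, and variables do not carry over. Pictures are saved under pics/ and viewed, at most 10 in all, crops included, and the job is handed in when it is done.

Besides the shell and the picture viewer there is one more tool, called after "Call:" by a JSON object that holds its "op" and its "data". arm_command: Moves the arm, as the interface text tells. Its arguments: {"type":"object","properties":{"steps":{"type":"array","items":{"type":"object","properties":{"xyz":{"type":"array","items":{"type":"number"}},"turn":{"type":"number"},"fingers":{"type":"number"}}}},"force":{"type":"number"}},"required":["steps"]}

```bash
mkdir -p pics
cat > h.py <<'E'
import numpy as np, cv2
from workcell import sense, vision, job, robot
def cam(n,save=None):
    c=vision.read_camera(n)
    if save: cv2.imwrite('pics/'+save+'.png',cv2.cvtColor(c['pixels'],cv2.COLOR_RGB2BGR))
    return c
def ray(c,uv):
    K=np.array([[c['fx'],0,c['cx']],[0,c['fy'],c['cy']],[0,0,1.]]);D=np.array([c['k1'],0,0,0.])
    p=cv2.undistortPoints(np.array(uv,float).reshape(-1,1,2),K,D).reshape(-1,2)
    R=cv2.Rodrigues(np.array(c['rvec'],float))[0]
    d=np.c_[p,np.ones(len(p))]@R
    return -R.T@np.array(c['tvec'],float).ravel(), d
def onz(c,uv,z):
    o,d=ray(c,uv); return o+d*((z-o[2])/d[:,2])[:,None]
def proj(c,P):
    K=np.array([[c['fx'],0,c['cx']],[0,c['fy'],c['cy']],[0,0,1.]]);D=np.array([c['k1'],0,0,0.])
    return cv2.projectPoints(np.array(P,float).reshape(-1,1,3),np.array(c['rvec'],float),np.array(c['tvec'],float),K,D)[0].reshape(-1,2)
E
python3 - <<'E'
from h import *
import pickle
s=sense(); print(s)
for n in ['scene','top','wrist']:
    c=cam(n,n+'0'); pickle.dump(c,open(n+'0.pkl','wb')); o,d=ray(c,[[256,192]]); print(n,o,d,c['fx'],c['k1'])
a=np.hstack([cv2.imread('pics/top0.png')]);cv2.imwrite('pics/top0b.png',cv2.resize(a,(800,600)))
a=cv2.imread('pics/scene0.png');cv2.imwrite('pics/scene0b.png',cv2.resize(a,(800,600)))
E
```

```text
{'clock': 0.0, 'q': array([-1.33200131,  0.46836555, -0.01155525,  1.603645  ,  0.0060433 ,
        1.0713759 , -0.05630092]), 'dq': array([ 7.62187103e-04,  9.10505746e-04,  7.34815630e-04,  2.33528740e-03,
        7.96032221e-05,  5.08514895e-04, -1.07743542e-03]), 'tau': array([ 5.05239541e-05, -5.20572567e+01, -1.20490592e-02, -2.43751556e+01,
       -5.65903564e-02,  1.71712053e-02,  1.59151236e-04]), 'position': array([0.18070139, 0.62379077, 0.22763901]), 'tcp_rot': array([ 1.40474538e-01,  9.90083900e-01, -8.80118480e-04, -3.26260922e-05]), 'contact_force': array([-1.16675695,  0.49417607, -0.9820223 ]), 'ft_torque': array([-0.01515457,  0.00513037,  0.00424143]), 'finger_force': 0.0, 'finger_gap': 0.09206791618507193}
scene [1.29919727 0.33914889 0.82532549] [[-0.65766515 -0.33338839 -0.67560302]] 457.55184940918195 -0.06818096736315962
top [ 0.47007127 -0.02900204  1.24530004] [[ 0.06751374  0.02029683 -0.99769967]] 433.55484552867324 -0.08450098695865373
wrist [0.1115627  0.64350985 0.38414404] [[ 0.2407352  -0.08686015 -0.96682089]] 328.41779419916867 0.011406422954511256
```

View pics/top0b.png

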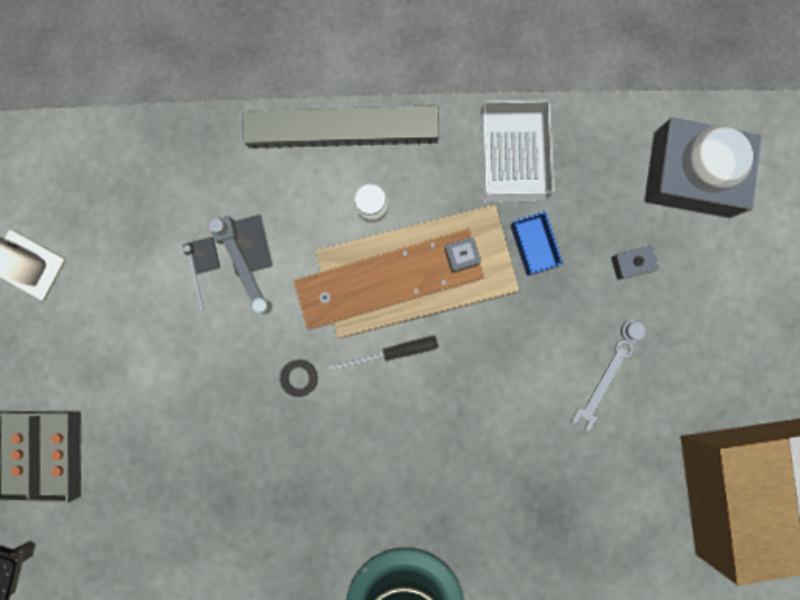

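View pics/scene0b.png

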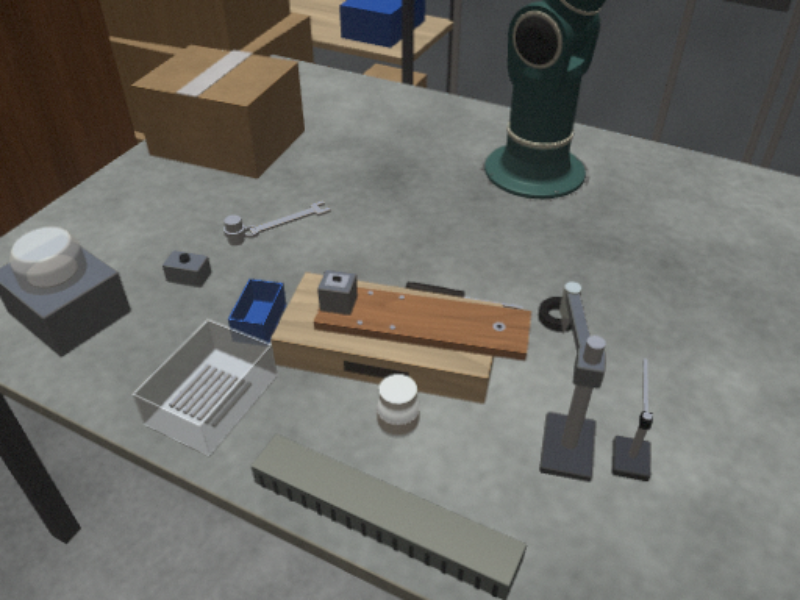

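The top view shows the board at (295–485, 230–328), with its ring at (325,297) and the switch box at (463,253). The stand head is at (260,305) and the blade end at (202,309). In the scene view the head is at (573,290) and the blade runs from (645,360) to (647,415). Next I'll measure these with masks and take a close crop.

Run:
```python
from h import *
import pickle
t=pickle.load(open('top0.pkl','rb')); s=pickle.load(open('scene0.pkl','rb'))
T=t['pixels']; S=s['pixels']
print([ (p,T[p[1],p[0]].tolist()) for p in [(250,170),(215,160),(320,180),(230,205),(296,162),(208,190),(250,230)]])
hsv=cv2.cvtColor(T,cv2.COLOR_RGB2HSV)
print([ (p,hsv[p[1],p[0]].tolist()) for p in [(250,170),(215,160),(320,180),(230,205),(296,162),(208,190),(250,230)]])
a=cv2.resize(cv2.cvtColor(T[130:225,105:235],cv2.COLOR_RGB2BGR),None,fx=4,fy=4,interpolation=cv2.INTER_CUBIC)
b=cv2.resize(cv2.cvtColor(S[170:275,300:430],cv2.COLOR_RGB2BGR),None,fx=4,fy=4,interpolation=cv2.INTER_CUBIC)
# 520 wide each; stack side by side scaled to <=800
h=420; m=np.zeros((h,800,3),np.uint8)
a=cv2.resize(a[:, :],(400,292)); b=cv2.resize(b,(400,323)); m[:292,:400]=a; m[:323,400:]=b
cv2.imwrite('pics/crop1.png',m)
```

```text
[((250, 170), [175, 127, 86]), ((215, 160), [185, 167, 132]), ((320, 180), [196, 176, 139]), ((230, 205), [176, 159, 127]), ((296, 162), [77, 73, 71]), ((208, 190), [78, 78, 76]), ((250, 230), [128, 132, 127])]
[((250, 170), [14, 130, 175]), ((215, 160), [20, 73, 185]), ((320, 180), [19, 74, 196]), ((230, 205), [20, 71, 176]), ((296, 162), [10, 20, 77]), ((208, 190), [30, 7, 78]), ((250, 230), [54, 10, 132])]
```

View pics/crop1.png

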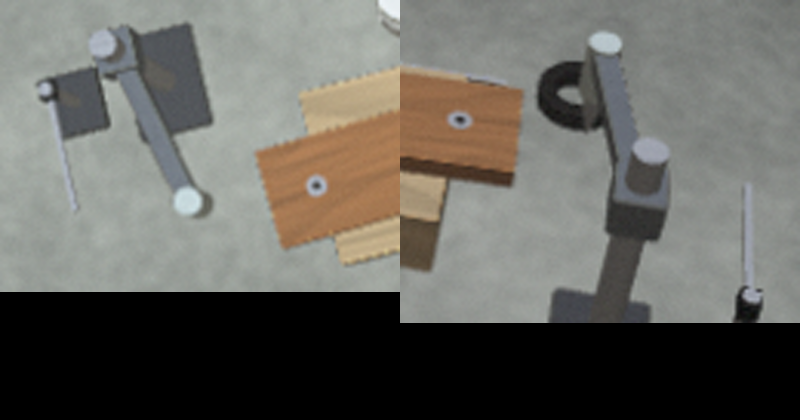

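The crop shows the white disc on top of the stand's head at (188,201) in the top view and (605,43) in the scene view. The cone is hidden in both views, so I take the disc at z=0.18 as lying above the tip. The blade end is at (75,209) in the top view and (747,184) in the scene view.

```bash
cat > m.py <<'E'
from h import *
def quad(mask,c,z):
    cs,_=cv2.findContours(mask,cv2.RETR_EXTERNAL,cv2.CHAIN_APPROX_NONE)
    k=max(cs,key=cv2.contourArea).reshape(-1,2)
    P=onz(c,k,z)[:,:2]; return P
def rect(P):
    r=cv2.minAreaRect((P*1000).astype(np.float32)); return r
def fitlines(P):
    """Fit the 4 sides of a rectangle around min-area box; returns dict of lines and box"""
    r=rect(P); B=cv2.boxPoints(r)/1000; out=[]
    for i in range(4):
        a,b=B[i],B[(i+1)%4]; u=(b-a)/np.linalg.norm(b-a); n=np.array([-u[1],u[0]])
        s=(P-a)@u; dd=abs((P-a)@n); L=np.linalg.norm(b-a)
        q=P[(dd<0.006)&(s>.012)&(s<L-.012)]
        l=cv2.fitLine((q*1000).astype(np.float32),cv2.DIST_HUBER,0,.01,.01).ravel()
        out.append((l[2:]/1000,l[:2],L,len(q)))
    return r,out
def tri(cs,uvs):
    A=np.zeros((3,3));b=np.zeros(3);R=[]
    for c,uv in zip(cs,uvs):
        o,d=ray(c,[uv]);d=d[0]/np.linalg.norm(d[0]);M=np.eye(3)-np.outer(d,d);A+=M;b+=M@o;R.append((o,d))
    X=np.linalg.solve(A,b); return X,[np.linalg.norm(np.cross(X-o,d)) for o,d in R]
E
python3 - <<'E'
from m import *
import pickle
t=pickle.load(open('top0.pkl','rb')); s=pickle.load(open('scene0.pkl','rb'))
hsv=cv2.cvtColor(t['pixels'],cv2.COLOR_RGB2HSV); H,Sa,V=cv2.split(hsv)
roi=np.zeros_like(H); roi[125:220,180:338]=1
board=((Sa>100)&(H<19)&(H>5)&(V>100)&(roi>0)).astype(np.uint8)
wood=((Sa>45)&(H<26)&(H>5)&(V>100)&(roi>0)).astype(np.uint8)
board=cv2.morphologyEx(board,cv2.MORPH_OPEN,np.ones((3,3)))
P=quad(board,t,.078); r,L=fitlines(P); print('board',r)
for l in L: print(l[0],np.degrees(np.arctan2(l[1][1],l[1][0])),l[2],l[3])
P=quad(((wood>0)).astype(np.uint8),t,.06); r,L=fitlines(P); print('wood',r)
for l in L: print(l[0],np.degrees(np.arctan2(l[1][1],l[1][0])),l[2],l[3])
f=1/1.5625
T=lambda u,v:(105+(u+.5)*130/400-.5,130+(v+.5)*95/292-.5)
Sc=lambda u,v:(300+(u-400+.5)*130/400-.5,170+(v+.5)*105/323-.5)
for n,a,b in [('head',(188,201),(605,43)),('coltop',(104,42),(650,152)),('ptr',(75,209),(747,184)),('ring',(317,185),(460,120))]:
    print(n,tri([t,s],[T(*a),Sc(*b)]))
print('ring z.078',onz(t,[T(317,185)],.078),'ptr .093',onz(t,[T(75,209)],.093),'ptr base',onz(t,[T(50,92)],.093),'head .18',onz(t,[T(188,201)],.18))
print('box top(.126)',onz(t,[(463*.64,253*.64)],.126))
E
```

```text
board ((587.2897338867188, 14.703964233398438), (89.88946533203125, 317.4822998046875), 15.287580490112305)
[0.5453466  0.00365209] -74.820526 0.3174823 106
[ 0.6174128  -0.13923877] 18.473139 0.0898895 8
[0.62895066 0.02708795] -74.592476 0.3174823 102
[0.5441372  0.16618092] 15.596589 0.0898895 23
wood ((596.5341796875, -10.106124877929688), (160.9491729736328, 380.9865417480469), 13.259915351867676)
[ 0.52864766 -0.06691437] -76.75569 0.38098654 112
[ 0.6380848  -0.19450985] 13.223586 0.1609492 48
[ 0.67713034 -0.00789615] -76.664474 0.38098654 112
[0.54670453 0.17143166] 14.713489 0.16094917 34
head (array([0.53921852, 0.21771966, 0.17811601]), [np.float64(0.000742111055709333), np.float64(0.0007421110557092957)])
coltop (array([0.66463728, 0.27756329, 0.21257249]), [np.float64(0.0012041435865175242), np.float64(0.0012041435865176072)])
ptr (array([0.5399058 , 0.33727372, 0.09284431]), [np.float64(0.0003678889253912382), np.float64(0.00036788892539121973)])
ring (array([0.55728322, 0.1264338 , 0.07829601]), [np.float64(0.0010878576028391328), np.float64(0.0010878576028390695)])
ring z.078 [[0.55769017 0.12544999 0.078     ]] ptr .093 [[0.53998901 0.33685254 0.093     ]] ptr base [[0.64405631 0.36002492 0.093     ]] head .18 [[0.53931883 0.21656218 0.18      ]]
box top(.126) [[ 0.62193411 -0.11268626  0.126     ]]
```

The measurements agree with each other. The column-to-tip offset is (0.125, 0.060) against (0.1245, 0.060) expected, and the hole-to-box distance is about 247 mm. On the way I'll look at the cone with the wrist camera.

Call:
{"op": "arm_command", "data": {"steps": [{"xyz": [-0.5,-0.5,-1],"turn": 0,"fingers": 1},{"xyz": [-1,-1,-1],"turn": 0,"fingers": 1},{"xyz": [-1,-1,-0.2],"turn": 0,"fingers": 1},{"xyz": [-1,-1,0],"turn": 0,"fingers": 1},{"xyz": [-1,-1,0],"turn": 0,"fingers": 1},{"xyz": [-1,-1,0],"turn": 0,"fingers": 1},{"xyz": [-1,-1,0],"turn": 0,"fingers": 1},{"xyz": [-1,-1,0],"turn": 0,"fingers": 1},{"xyz": [-1,-1,0],"turn": 0,"fingers": 1},{"xyz": [-0.8,-0.5,0],"turn": 0,"fingers": 1}], "force": 40}}

```text
clock: 1.4
position: [0.3743, 0.2854, 0.2946]
tcp_rot: [0.141, 0.99, -0.0, -0.0]
contact_force: [0.4, 1.2, 0.3]
finger_gap: 0.0916
finger_force: 0.0
```

Call:
{"op": "arm_command", "data": {"steps": [{"xyz": [0,0,0],"turn": 0,"fingers": 1},{"xyz": [0,0,0],"turn": 0,"fingers": 1}]}}

```text
clock: 1.65
position: [0.3729, 0.2882, 0.2945]
tcp_rot: [0.14, 0.99, 0.0, -0.0]
contact_force: [-0.5, -0.7, -0.2]
finger_gap: 0.0921
finger_force: 0.0
```

Run:
```python
from m import *
import pickle
c=cam('wrist','w1'); pickle.dump(c,open('w1.pkl','wb'))
print(proj(c,[[.539,.2175,.09],[.54,.337,.089],[.5575,.126,.078]]), sense()['position'],sense()['q'])
a=cv2.imread('pics/w1.png'); cv2.imwrite('pics/w1b.png',cv2.resize(a,(800,600),interpolation=cv2.INTER_CUBIC))
```

```text
[[243.8661537  311.87992534]
 [336.78944771 288.68419238]
 [182.20344382 334.94524921]] [0.37277471 0.2884737  0.29444676] [-0.89760663  0.08688086  0.17994362  1.95634445 -0.01785812  1.10012274
  0.58069783]
```

View pics/w1b.png

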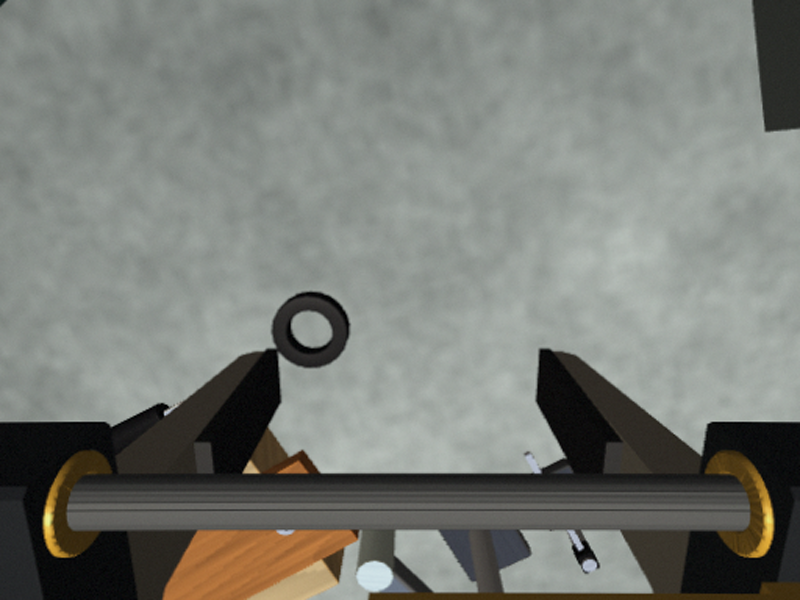

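The wrist view shows the disc at (374,575) and the blade end at (529,456), but the gripper's bar hides the tip, which should be near (381,487). Shifting about 40 mm further ahead should uncover it.

Call:
{"op": "arm_command", "data": {"steps": [{"xyz": [-1,0.3,0],"turn": 0,"fingers": 1},{"xyz": [-0.5,0.1,0],"turn": 0,"fingers": 1},{"xyz": [0,0,0],"turn": 0,"fingers": 1},{"xyz": [0,0,0],"turn": 0,"fingers": 1}]}}

```text
clock: 2.2
position: [0.4192, 0.2867, 0.2943]
tcp_rot: [0.14, 0.99, -0.0, -0.0]
contact_force: [0.5, 0.3, 0.2]
finger_gap: 0.0916
finger_force: 0.0
```

Run:
```python
from m import *
import pickle
c=cam('wrist','w2'); pickle.dump(c,open('w2.pkl','wb'))
print(proj(c,[[.539,.2175,.09],[.54,.337,.089],[.5575,.126,.078]]), sense()['position'],sense()['q'])
a=cv2.imread('pics/w2.png')[240:384,156:356]; cv2.imwrite('pics/w2b.png',cv2.resize(a,(800,576),interpolation=cv2.INTER_CUBIC))
```

```text
[[234.19178214 279.86550347]
 [329.64478211 255.4098659 ]
 [171.38679497 305.22048524]] [0.41925381 0.28673936 0.29445772] [-0.85573233  0.15479154  0.21356153  1.88075392 -0.03689789  1.11038536
  0.66181245]
```

View pics/w2b.png

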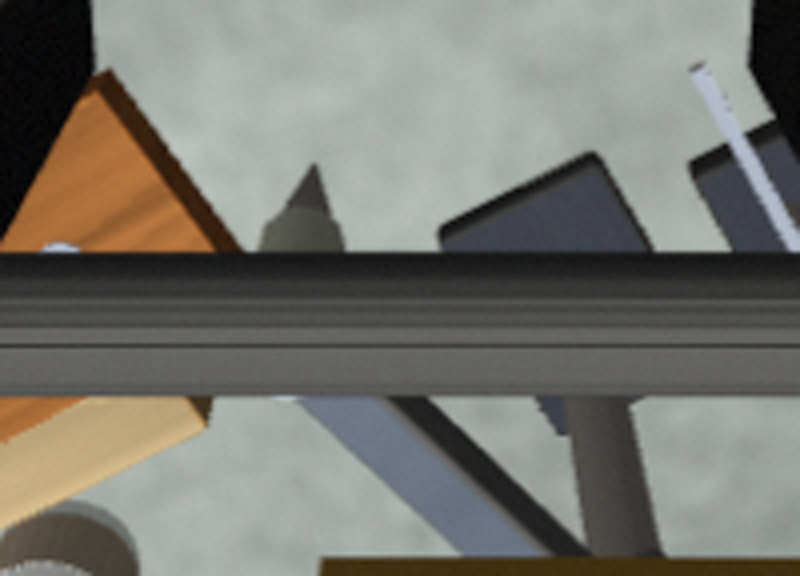

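The wrist view shows the cone tip at (315,163) in the crop, within 1 px of the prediction. The blade end is at (697,68), the board's outer corner at (105,72) and the riser's outer −y corner near (207,418).

```bash
cat >> m.py <<'E'
ux=np.array([-.2300,.9732]); uy=np.array([-.9732,-.2300]); O=np.array([-.0061,-.5781])
def rf(P): P=np.atleast_2d(P)[:,:2]; return np.c_[P@ux,P@uy]-O
E
python3 - <<'E'
from m import *
import pickle
c=pickle.load(open('w2.pkl','rb')); f=lambda u,v:[(156+(u+.5)/4-.5,240+(v+.5)/4-.5)]
for n,uv,z in [('tip',(315,163),.09),('ptr',(697,66),.093),('corner',(105,72),.078),('risercorner',(207,418),.06)]:
    P=onz(c,f(*uv),z); print(n,P,rf(P)*1000)
for n,P in [('tip top',(.539,.217)),('ptr',(.540,.337)),('ring',(.5575,.1260)),('box',(.6225,-.1125))]: print(n,rf(P)*1000)
s=sense(); R=np.array([-.9605,.278]),np.array([.278,.9605])
print(s['position'])
E
```

```text
tip [[0.53972343 0.21750984 0.09      ]] [[93.64418618  2.81389517]]
ptr [[0.53887885 0.33671213 0.093     ]] [[209.84611211 -23.7806873 ]]
corner [[0.49804536 0.16141062 0.078     ]] [[48.63438323 56.27781437]]
risercorner [[0.63971897 0.14446887 0.06      ]] [[ -0.43825962 -77.70233759]]
tip top [[93.3144  3.6352]]
ptr [[209.8684 -24.938 ]]
ring [[0.4982 6.561 ]]
box [[-246.56    -1.842]]
[0.41925381 0.28673936 0.29445772]
```

Call:
{"op": "arm_command", "data": {"steps": [{"xyz": [-0.5,-0.6,0],"turn": 0,"fingers": 1},{"xyz": [-1,-1,0],"turn": 0,"fingers": 1},{"xyz": [-1,-1,0],"turn": 0,"fingers": 1},{"xyz": [-1,-1,0],"turn": 0,"fingers": 1},{"xyz": [-1,-1,0],"turn": 0,"fingers": 1},{"xyz": [-1,-1,0],"turn": 0,"fingers": 1},{"xyz": [-1,-1,0],"turn": 0,"fingers": 1},{"xyz": [-1,-1,0],"turn": 0,"fingers": 1},{"xyz": [-1,-1,0],"turn": 0,"fingers": 1},{"xyz": [-1,-1,0],"turn": 0,"fingers": 1}]}}

```text
clock: 3.5
position: [0.6141, -0.0697, 0.2947]
tcp_rot: [0.14, 0.99, 0.0, -0.0]
contact_force: [0.2, -0.1, -0.3]
finger_gap: 0.0918
finger_force: 0.0
```

Call:
{"op": "arm_command", "data": {"steps": [{"xyz": [-0.7,-1,0],"turn": 0,"fingers": 1},{"xyz": [0,-0.3,0],"turn": 0,"fingers": 1},{"xyz": [0,0,0.4],"turn": -1,"fingers": 1},{"xyz": [0,0,0.8],"turn": -1,"fingers": 1},{"xyz": [0,0,0.8],"turn": -1,"fingers": 1},{"xyz": [0,0,0.8],"turn": -1,"fingers": 1},{"xyz": [0,0,0.8],"turn": -1,"fingers": 1},{"xyz": [0,0,0.4],"turn": -0.5,"fingers": 1},{"xyz": [0,0,0],"turn": 0,"fingers": 1},{"xyz": [0,0,0],"turn": 0,"fingers": 1}]}}

```text
clock: 4.75
position: [0.6234, -0.1119, 0.1755]
tcp_rot: [-0.134, 0.991, 0.0, 0.001]
contact_force: [-0.0, -0.1, -0.6]
finger_gap: 0.092
finger_force: 0.0
```

```bash
cat >> m.py <<'E'
from scipy.spatial.transform import Rotation as Ro
def where(target=None):
    s=sense(); R=Ro.from_quat(s['tcp_rot']).as_matrix(); p=s['position']
    ya=np.degrees(np.arctan2(R[1,1],R[0,1]))
    print('t',s['clock'],'tcp',p,'rf mm',rf(p)*1000,'yaxis deg (rel riser x)',ya-103.3,'tilt z',R[:2,2],'F',s['contact_force'],'gap',s['finger_gap'],s['finger_force'],'q7',s['q'][6])
    if target is not None: print('tool shift shares',R.T@(np.array(target)-p)/.03)
E
python3 - <<'E'
from m import *
import pickle
where([.6225,-.1125,.097])
c=cam('wrist','w3')
print(proj(c,[[.6225,-.1125,.126]]))
a=cv2.imread('pics/w3.png'); cv2.imwrite('pics/w3b.png',a)
E
```

```text
t 4.75 tcp [ 0.62343316 -0.11191502  0.17545035] rf mm [[-246.20532602   -2.88469899]] yaxis deg (rel riser x) 2.0721899240035526 tilt z [0.0010756  0.00045253] F [-0.00075293 -0.10770904 -0.56679947] gap 0.0920468434432374 0.0 q7 2.1247797423655457
tool shift shares [ 0.03818739 -0.01095144  2.61496758]
[[261.72461149 216.55368011]]
```

View pics/w3b.png

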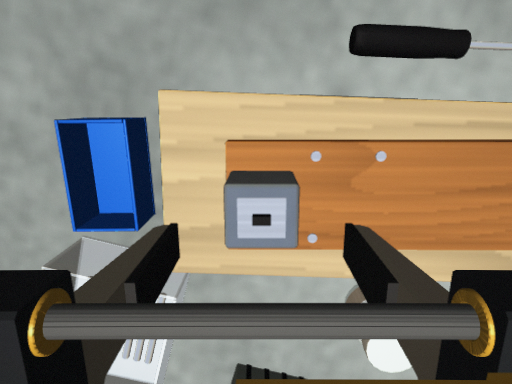

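The box top is centred at about (262,215), against (261.7,216.5) predicted, and the jaws straddle it squarely. I'll descend and close.

Call:
{"op": "arm_command", "data": {"steps": [{"xyz": [0,0,0.6],"turn": 0,"fingers": 1},{"xyz": [0,0,0.8],"turn": 0,"fingers": 1},{"xyz": [0,0,0.8],"turn": 0,"fingers": 1},{"xyz": [0,0,0.4],"turn": 0,"fingers": 1},{"xyz": [0,0,0],"turn": 0,"fingers": 1},{"xyz": [0,0,0],"turn": 0,"fingers": 0.5},{"xyz": [0,0,0],"turn": 0,"fingers": 0.3},{"xyz": [0,0,0],"turn": 0,"fingers": 0.3},{"xyz": [0,0,0],"turn": 0,"fingers": 0.3},{"xyz": [0,0,0],"turn": 0,"fingers": 0.3}], "force": 40}}

```text
clock: 6.05
position: [0.6232, -0.1124, 0.0969]
tcp_rot: [-0.134, 0.991, 0.0, 0.0]
contact_force: [-1.3, 1.2, 2.6]
finger_gap: 0.0498
finger_force: 40.0
```

```bash
python3 -c "
from m import *
where()"
```

```text
t 6.05 tcp [ 0.62324077 -0.11237793  0.09685277] rf mm [[-246.61157558   -2.59099632]] yaxis deg (rel riser x) 2.068549675499767 tilt z [7.91609031e-05 5.63962784e-04] F [-1.25412455  1.18855487  2.59318798] gap 0.04980970501254018 39.99986529350281 q7 2.1563916743681553
```

Call:
{"op": "arm_command", "data": {"steps": [{"xyz": [0.02,0.1,0],"turn": 0.18,"fingers": 0.3},{"xyz": [0.02,0.3,0],"turn": 0.18,"fingers": 0.3},{"xyz": [0.02,0.4,0],"turn": 0,"fingers": 0.3},{"xyz": [0.02,0.5,0],"turn": 0,"fingers": 0.3},{"xyz": [0.02,0.5,0],"turn": 0,"fingers": 0.3},{"xyz": [0.02,0.5,0],"turn": 0,"fingers": 0.3},{"xyz": [0.02,0.4,0],"turn": 0,"fingers": 0.3},{"xyz": [0.02,0.2,0],"turn": 0,"fingers": 0.3},{"xyz": [0.02,0.1,0],"turn": 0,"fingers": 0.3},{"xyz": [0,0,0],"turn": 0,"fingers": 0.3}]}}

```text
clock: 7.3
position: [0.5973, -0.026, 0.0968]
tcp_rot: [-0.116, 0.993, 0.0, 0.0]
contact_force: [1.8, -2.7, 4.6]
finger_gap: 0.0497
finger_force: 40.0
```

```bash
cat >> m.py <<'E'
def board(name):
    t=cam('top',name)
    H,Sa,V=cv2.split(cv2.cvtColor(t['pixels'],cv2.COLOR_RGB2HSV))
    b=((Sa>100)&(H<19)&(H>5)&(V>100)).astype(np.uint8); b[:125]=0;b[225:]=0;b[:,338:]=0;b[:,:110]=0
    b=cv2.morphologyEx(b,cv2.MORPH_OPEN,np.ones((3,3)))
    cs,_=cv2.findContours(b,cv2.RETR_EXTERNAL,cv2.CHAIN_APPROX_NONE)
    k=max(cs,key=cv2.contourArea).reshape(-1,2)
    P=rf(onz(t,k,.078))*1000
    x1=P[:,0].max(); e=P[(P[:,0]>x1-4)]; 
    hi=P[(P[:,1]>np.median(P[:,1])+30)&(P[:,0]<x1-10)&(P[:,0]>x1-200)]
    lo=P[(P[:,1]<np.median(P[:,1])-30)&(P[:,0]<x1-10)&(P[:,0]>x1-200)]
    print('end x max/median',x1,np.median(e[:,0]),'y of end',e[:,1].min(),e[:,1].max())
    for q in (lo,hi):
        if len(q)>8: print('side n',len(q),'slope deg',np.degrees(np.polyfit(q[:,0],q[:,1],1)[0]),'y at end',np.polyval(np.polyfit(q[:,0],q[:,1],1),x1))
    return t
E
python3 - <<'E'
from m import *
import pickle
where()
t=board('top1'); s=cam('scene','scene1'); pickle.dump((t,s),open('c1.pkl','wb'))
a=cv2.imread('pics/top1.png')[130:225,105:235]; b=cv2.imread('pics/scene1.png')[170:275,300:430]
m=np.zeros((330,800,3),np.uint8); m[:292,:400]=cv2.resize(a,(400,292),interpolation=2); m[:323,400:]=cv2.resize(b,(400,323),interpolation=2)
cv2.imwrite('pics/c1.png',m)
E
```

```text
t 7.3 tcp [ 0.59726628 -0.0260267   0.09684108] rf mm [[-156.6004283     2.82659817]] yaxis deg (rel riser x) 0.017361760233924883 tilt z [0.00067658 0.00038262] F [ 1.77301627 -2.71632801  4.56992855] gap 0.049692249817616295 40.001211762428284 q7 1.9866902505643174
end x max/median 133.13689392966992 131.67837595313657 y of end 1.373570410985847 46.26155583709701
side n 67 slope deg 0.19010545806040152 y at end -36.71576200572632
side n 65 slope deg -0.08167240672458698 y at end 46.56562689819812
```

View pics/c1.png

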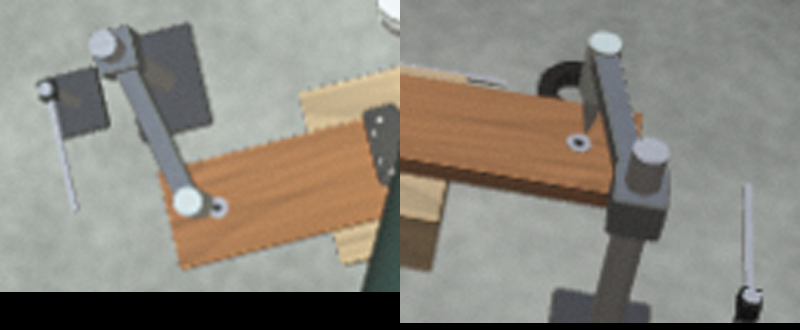

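The ring is now at (219,207) in the top view and (578,142) in the scene view. The cone tip is visible in the scene view near (590,130), so a few mm remain.

Run:
```python
from m import *
import pickle
t,s=pickle.load(open('c1.pkl','rb'))
T=lambda u,v:(105+(u+.5)*130/400-.5,130+(v+.5)*95/292-.5)
Sc=lambda u,v:(300+(u-400+.5)*130/400-.5,170+(v+.5)*105/323-.5)
# dark hole centroid in small windows
for n,c,p in [('top',t,T(218,207)),('scene',s,Sc(578,142))]:
    x,y=map(lambda q:int(round(q)),p); g=c['pixels'].astype(float)
    w=g[y-4:y+5,x-4:x+5]; sat=w.max(2)-w.min(2); m=np.clip(70-sat,0,None)*(sat<50)
    yy,xx=np.mgrid[-4:5,-4:5]; q=(x+(m*xx).sum()/m.sum(),y+(m*yy).sum()/m.sum())
    P=onz(c,[p,q],.078); print(n,p,q,rf(P)*1000)
tipw=[.5395,.2175,.09]; print('tip expected in scene crop', [( (u-300+.5)*400/130-.5+400,(v-170+.5)*323/105-.5) for u,v in proj(s,[tipw])])
hx=rf(tipw)[0]+0; 
a=cv2.cvtColor(s['pixels'][195:240,335:395],cv2.COLOR_RGB2BGR); cv2.imwrite('pics/c2.png',cv2.resize(a,None,fx=10,fy=10,interpolation=2))
```

```text
top (175.5125, 197.0085616438356) (np.float64(174.80417149478563), np.float64(196.86519891850136)) [[89.51939741  3.40747504]
 [91.30619015  2.54433201]]
scene (357.5125, 215.8235294117647) (np.float64(357.6550020584603), np.float64(215.84396871140387)) [[90.81876078  4.61008925]
 [91.14275662  4.62032932]]
tip expected in scene crop [(np.float64(584.1877368990585), np.float64(132.71132185229067))]
```

View pics/c2.png

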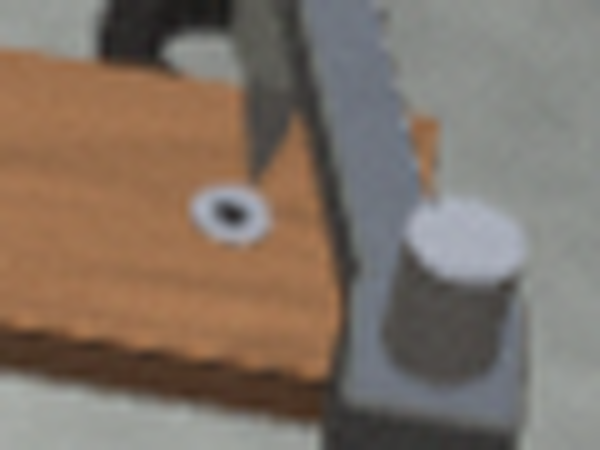

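The cone tip is at (257,183) in this crop, with the hole centre at (232,213).

Run:
```python
from m import *
import pickle
t,s=pickle.load(open('c1.pkl','rb'))
f=lambda u,v:[(335+(u+.5)/10-.5,195+(v+.5)/10-.5)]
a=rf(onz(s,f(257,184),.09))*1000; b=rf(onz(s,f(232,213),.078))*1000; print(a,b,a-b)
```

```text
[[95.33134697  2.94782516]] [[91.35687682  4.65177846]] [[ 3.97447015 -1.7039533 ]]
```

Call:
{"op": "arm_command", "data": {"steps": [{"xyz": [-0.02,0.11,0],"turn": 0,"fingers": 0.3},{"xyz": [0,0,0],"turn": 0,"fingers": 0.3},{"xyz": [0,0,0],"turn": 0,"fingers": 0.3},{"xyz": [0,0,0],"turn": 0,"fingers": 0.3}]}}

```text
clock: 7.9
position: [0.597, -0.0242, 0.0969]
tcp_rot: [-0.115, 0.993, -0.0, 0.0]
contact_force: [0.8, -5.0, 6.4]
finger_gap: 0.0501
finger_force: 40.0
```

Run:
```python
from m import *
import pickle
where()
s=cam('scene','scene2'); pickle.dump(s,open('s2.pkl','wb'))
a=cv2.cvtColor(s['pixels'][200:230,345:375],cv2.COLOR_RGB2BGR); cv2.imwrite('pics/c3.png',cv2.resize(a,None,fx=20,fy=20,interpolation=2))
```

```text
t 7.9 tcp [ 0.59695481 -0.02419489  0.09687101] rf mm [[-154.74607438    2.70840837]] yaxis deg (rel riser x) -0.04852993114567994 tilt z [ 0.00039414 -0.00069039] F [ 0.83867944 -5.0143885   6.43058641] gap 0.05006679913949755 40.00152289867401 q7 1.981287897950426
```

View pics/c3.png

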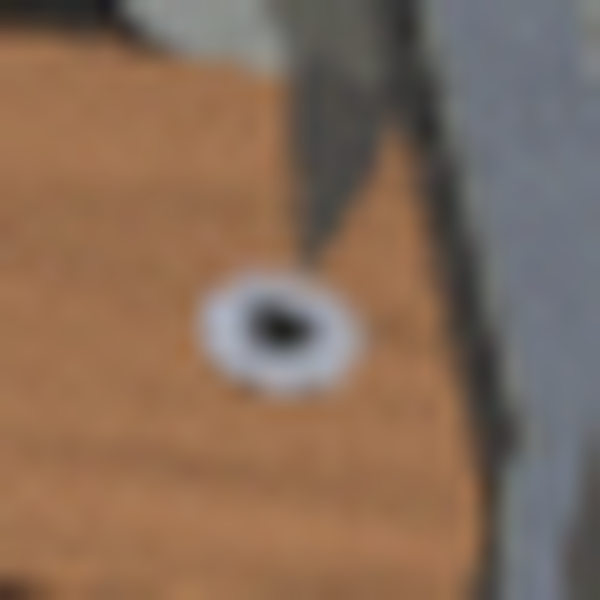

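The tip is at about (310,268) and the hole centre at (283,326). I'll compare that with the offset the two should show when centred.

Run:
```python
from m import *
import pickle
s=pickle.load(open('s2.pkl','rb'))
f=lambda u,v:[(345+(u+.5)/20-.5,200+(v+.5)/20-.5)]
for v in (262,272):
  a=rf(onz(s,f(309,v),.09))*1000; b=rf(onz(s,f(282,328),.078))*1000; print(a,b,a-b)
where()
```

```text
[[94.64596757  3.85369321]] [[93.33363233  4.87835418]] [[ 1.31233525 -1.02466097]]
[[94.76207403  2.23550251]] [[93.33363233  4.87835418]] [[ 1.42844171 -2.64285167]]
t 7.95 tcp [ 0.59696667 -0.02420526  0.09686554] rf mm [[-154.75889699    2.69924694]] yaxis deg (rel riser x) -0.04968833306121212 tilt z [ 0.0003818  -0.00069598] F [ 0.79879667 -5.6648975   4.39367079] gap 0.05005703843146515 40.001564025878906 q7 1.98126593928732
```

Call:
{"op": "arm_command", "data": {"steps": [{"xyz": [-0.03,0.06,0],"turn": 0,"fingers": 0.3},{"xyz": [0,0,0],"turn": 0,"fingers": 0.3},{"xyz": [0,0,0],"turn": 0,"fingers": 0.3},{"xyz": [0,0,0],"turn": 0,"fingers": 0.3}]}}

```text
clock: 8.45
position: [0.5971, -0.0227, 0.0969]
tcp_rot: [-0.115, 0.993, -0.001, -0.0]
contact_force: [-0.7, -6.5, 6.1]
finger_gap: 0.0498
finger_force: 40.0
```

Run:
```python
from m import *
import pickle
where()
s=cam('scene','scene3'); g=s['pixels'].astype(float)
w=g[205:228,348:372]; sat=w.max(2)-w.min(2); 
s0=pickle.load(open('s2.pkl','rb'))
# track ring by template from last picture
tm=s0['pixels'][210:222,352:366]; r=cv2.matchTemplate(s['pixels'][200:232,340:380],tm[3:],cv2.TM_CCOEFF_NORMED)
_,v,_,p=cv2.minMaxLoc(r); x,y=p; 
fx=lambda a,b,c:(a-c)/(2*(a-2*b+c)); dx=x+fx(r[y,x-1],r[y,x],r[y,x+1])-12; dy=y+fx(r[y-1,x],r[y,x],r[y+1,x])-13
print(v,dx,dy); h0=np.array([345+282.5/20-.5,200+328.5/20-.5])
print(rf(onz(s,[h0,h0+[dx,dy]],.078))*1000)
```

```text
t 8.45 tcp [ 0.59710658 -0.02267462  0.0968683 ] rf mm [[-153.30145145    2.21103929]] yaxis deg (rel riser x) -0.0554260943594187 tilt z [-0.00023331 -0.00108353] F [-0.69825391 -6.46937935  6.14148361] gap 0.04984857606884244 40.00344693660736 q7 1.9780731257997037
0.8687467575073242 0.5663681 0.29258347
[[93.33363233  4.87835418]
 [94.67079037  4.23411588]]
```

The hole is centred under the tip to about 1 mm. I'll dwell here.

Call:
{"op": "arm_command", "data": {"steps": [{"xyz": [0,0,0],"turn": 0,"fingers": 0.3},{"xyz": [0,0,0],"turn": 0,"fingers": 0.3},{"xyz": [0,0,0],"turn": 0,"fingers": 0.3},{"xyz": [0,0,0],"turn": 0,"fingers": 0.3},{"xyz": [0,0,0],"turn": 0,"fingers": 0.3},{"xyz": [0,0,0],"turn": 0,"fingers": 0.3},{"xyz": [0,0,0],"turn": 0,"fingers": 0.3},{"xyz": [0,0,0],"turn": 0,"fingers": 0.3},{"xyz": [0,0,0],"turn": 0,"fingers": 0.3},{"xyz": [0,0,0],"turn": 0,"fingers": 0.3}]}}

```text
clock: 9.75
position: [0.5971, -0.0226, 0.0969]
tcp_rot: [-0.115, 0.993, -0.001, -0.0]
contact_force: [-0.1, -5.9, 6.0]
finger_gap: 0.0495
finger_force: 40.0
```

```bash
python3 -c "
from m import *
where()"
```

```text
t 9.75 tcp [ 0.59711599 -0.0226485   0.09689389] rf mm [[-153.27819459    2.19586954]] yaxis deg (rel riser x) -0.055525647262612665 tilt z [-0.00015985 -0.0010335 ] F [-0.0878192  -5.92413506  5.95756998] gap 0.04945169204756088 40.003448724746704 q7 1.978071994844558
```

Call:
{"op": "arm_command", "data": {"steps": [{"xyz": [0,0,0],"turn": 0,"fingers": 0.3},{"xyz": [0,0.15,0],"turn": 0,"fingers": 0.3},{"xyz": [0,0.3,0],"turn": 0,"fingers": 0.3},{"xyz": [0,0.4,0],"turn": 0,"fingers": 0.3},{"xyz": [0,0.4,0],"turn": 0,"fingers": 0.3},{"xyz": [0,0.4,0],"turn": 0,"fingers": 0.3},{"xyz": [0,0.35,0],"turn": 0,"fingers": 0.3},{"xyz": [0,0.2,0],"turn": 0,"fingers": 0.3},{"xyz": [0,0.1,0],"turn": 0,"fingers": 0.3},{"xyz": [0,0,0],"turn": 0,"fingers": 0.3}], "force": 55}}

```text
clock: 11.0
position: [0.5818, 0.0446, 0.097]
tcp_rot: [-0.116, 0.993, -0.001, 0.0]
contact_force: [1.5, -6.6, 5.7]
finger_gap: 0.0494
finger_force: 55.0
```

Call:
{"op": "arm_command", "data": {"steps": [{"xyz": [0,0,0],"turn": 0,"fingers": 0.3},{"xyz": [0,0,0],"turn": 0,"fingers": 0.3},{"xyz": [0,0,0],"turn": 0,"fingers": 0.3}]}}

```text
clock: 11.38
position: [0.5818, 0.0447, 0.097]
tcp_rot: [-0.116, 0.993, -0.001, 0.0]
contact_force: [1.5, -5.4, 6.1]
finger_gap: 0.0494
finger_force: 55.0
```

Run:
```python
from m import *
import pickle
where()
t=board('top4'); s=cam('scene','scene4'); pickle.dump((t,s),open('c4.pkl','wb'))
a=cv2.imread('pics/top4.png')[160:215,110:190]; b=cv2.imread('pics/scene4.png')[190:270,360:440]
m=np.zeros((420,800,3),np.uint8); m[:275,:400]=cv2.resize(a,(400,275),interpolation=2); m[:400,400:]=cv2.resize(b,(400,400),interpolation=2)
cv2.imwrite('pics/c4.png',m)
```

```text
t 11.375 tcp [0.58181538 0.04469094 0.09695384] rf mm [[-84.22431373   1.59835143]] yaxis deg (rel riser x) -0.031426094007514394 tilt z [ 0.00083092 -0.00122056] F [ 1.4771206  -5.36596334  6.12418433] gap 0.04942115433833325 55.002062916755676 q7 1.8590019313399804
end x max/median 205.9626337483379 204.5184989783736 y of end -39.89311742524959 44.40857818310584
side n 58 slope deg -0.3350773508866697 y at end -39.481768148003205
side n 59 slope deg 1.7123221421032795 y at end 47.37788855236065
```

View pics/c4.png

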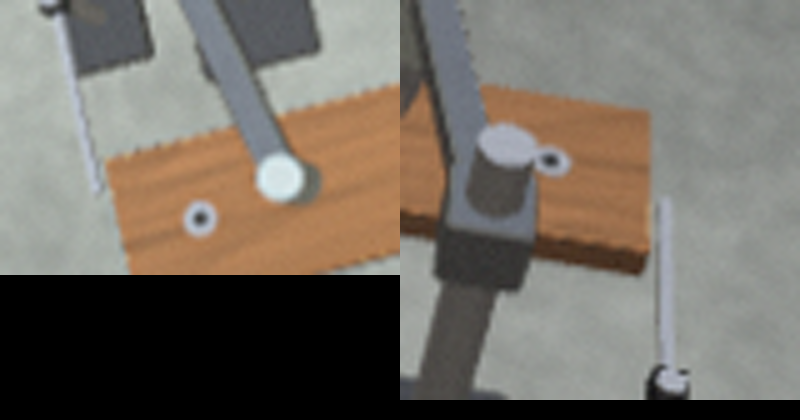

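The top view shows the end edge running (107,160)–(130,270) and the blade's free end at (97,190). In the scene view the edge runs (651,112)–(648,250) and the blade end is at (664,199). A few mm remain.

```bash
cat >> m.py <<'E'
def endchk(t,s):
    # sub-pixel end edge: saturation (wood vs table) along riser-x lines at z=.078 ; blade: line brightness
    for n,c,ys in [('top',t,(-30,-20,-10,0,10,25,35)),('scene',s,(-30,-20,-10,0,10,25,35))]:
        g=cv2.cvtColor(c['pixels'],cv2.COLOR_RGB2HSV)[:,:,1].astype(np.float32); out=[]
        for y in ys:
            xs=np.arange(185,230,.25); w=(np.c_[xs,np.full_like(xs,y)]/1000+O)@np.array([ux,uy])
            uv=proj(c,np.c_[w,np.full(len(xs),.078)]).astype(np.float32)
            v=cv2.remap(g,uv[:,0].copy(),uv[:,1].copy(),cv2.INTER_LINEAR).ravel()
            h=(v[:10].mean()+v[-10:].mean())/2; i=np.argmax(v<h); out.append(round(float(xs[i]),1))
        print(n,'end x at y',ys,out)
    T=proj(t,[[*w,.093] for w in (np.array([[209.8,-y] for y in (25,60,95)])/1000+O)@np.array([ux,uy])]); print('blade pred top',T)
E
python3 - <<'E'
from m import *
import pickle
t,s=pickle.load(open('c4.pkl','rb')); endchk(t,s)
T=lambda u,v:[(110+(u+.5)/5-.5,160+(v+.5)/5-.5)]
S=lambda u,v:[(360+(u-400+.5)/5-.5,190+(v+.5)/5-.5)]
for n,c,f,L in [('top',t,T,[('ring',(200,218),.078),('bl',(97,190),.093),('bl2',(80,105),.093)]),('scene',s,S,[('ring',(550,160),.078),('bl',(664,200),.093),('bl2',(667,340),.093)])]:
    for m,uv,z in L: print(n,m,rf(onz(c,f(*uv),z))*1000)
E
```

```text
top end x at y (-30, -20, -10, 0, 10, 25, 35) [207.2, 206.8, 207.0, 207.2, 207.0, 207.2, 206.8]
scene end x at y (-30, -20, -10, 0, 10, 25, 35) [207.8, 207.8, 207.8, 208.0, 208.0, 208.0, 208.0]
blade pred top [[129.00077915 197.62406796]
 [126.13600806 185.09242358]
 [123.30812505 172.63428705]]
top ring [[162.40132444   2.01841446]]
top bl [[209.79108695 -25.07478538]]
top bl2 [[208.50376897 -72.2702411 ]]
scene ring [[163.34160746   3.11756024]]
scene bl [[210.41275094 -25.34200559]]
scene bl2 [[ 211.02216084 -105.86432556]]
```

The end is square to the riser and needs about 2.6 mm more.

Call:
{"op": "arm_command", "data": {"steps": [{"xyz": [0,0.05,0],"turn": 0,"fingers": 0.3},{"xyz": [0,0.04,0],"turn": 0,"fingers": 0.3},{"xyz": [0,0,0],"turn": 0,"fingers": 0.3},{"xyz": [0,0,0],"turn": 0,"fingers": 0.3},{"xyz": [0,0,0],"turn": 0,"fingers": 0.3},{"xyz": [0,0,0],"turn": 0,"fingers": 0.3}]}}

```text
clock: 12.22
position: [0.5813, 0.0465, 0.097]
tcp_rot: [-0.115, 0.993, -0.001, 0.0]
contact_force: [1.9, -6.0, 6.5]
finger_gap: 0.0498
finger_force: 55.0
```

Run:
```python
from m import *
where()
t=cam('top','top5'); s=cam('scene','scene5'); endchk(t,s); where()
```

```text
t 12.225 tcp [0.58130359 0.04654617 0.09699942] rf mm [[-82.30108856   1.66972898]] yaxis deg (rel riser x) -0.0665021452312402 tilt z [ 0.00107013 -0.00198553] F [ 1.86733517 -6.01829177  6.5046574 ] gap 0.049811106782351504 55.00203609466553 q7 1.8541957636643618
top end x at y (-30, -20, -10, 0, 10, 25, 35) [209.2, 209.0, 208.8, 208.8, 208.8, 209.0, 209.0]
scene end x at y (-30, -20, -10, 0, 10, 25, 35) [209.8, 210.0, 210.0, 210.0, 210.0, 210.2, 210.2]
blade pred top [[129.00077915 197.62406796]
 [126.13600806 185.09242358]
 [123.30812505 172.63428705]]
t 12.325 tcp [0.58128683 0.04657968 0.09698084] rf mm [[-82.26462304   1.6783312 ]] yaxis deg (rel riser x) -0.06433727030125169 tilt z [ 0.00099887 -0.00197119] F [ 1.73528698 -6.76015542  5.49070535] gap 0.049924493698158705 55.00205934047699 q7 1.85416806152385
```

Call:
{"op": "arm_command", "data": {"steps": [{"xyz": [0,0.01,0],"turn": 0,"fingers": 0.3},{"xyz": [0,0,0],"turn": 0,"fingers": 0.3},{"xyz": [0,0,0],"turn": 0,"fingers": 0.3},{"xyz": [0,0,0],"turn": 0,"fingers": 0.3},{"xyz": [0,0,0],"turn": 0,"fingers": 0.3},{"xyz": [0,0,0],"turn": 0,"fingers": 0.3}]}}

```text
clock: 13.08
position: [0.5813, 0.0466, 0.097]
tcp_rot: [-0.115, 0.993, -0.001, 0.0]
contact_force: [0.8, -6.6, 6.4]
finger_gap: 0.0498
finger_force: 55.0
```

```bash
python3 -c "
from m import *
where(); print(job.job_done())"
```

```text
t 13.075 tcp [0.58132346 0.04662884 0.09704072] rf mm [[-82.22521056   1.63137541]] yaxis deg (rel riser x) -0.06586518867803193 tilt z [ 0.00125709 -0.00224478] F [ 0.79494246 -6.56249738  6.41973373] gap 0.049781217341862895 55.00213801860809 q7 1.8537038546380342
the job is handed in; nothing more can be done
None
```

I handed the job in at about 13 s: the board paused just over a second with its hole under the tip (within about 1 mm), then went straight on until its outer end was within about 1 mm of the blade's centre line, where the gripper holds it level and still.

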